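Seat the brown egg in the blue egg cup

ROBOT

A 6-joint arm with a two-finger parallel gripper is mounted at the origin on a cart in front of the work surface, level with it; the furniture and walls round the work are solid. World frame = base frame: x ahead of the robot, y to its left, z up, the work surface at z = 0. Lengths are in m, angles in rad, forces in N, time in s.
With the tool pointing down it reaches from about 0.4 to 0.825 m from the base axis. Payload 7 kg.
Tool frame: the origin (TCP) lies at the very end of the fingers, on their centre line; the grasp point (between the pads) lies 19 mm behind it (arm.grip_point_offset is the distance from the TCP to the grasp point, in m); z points along the fingers, y is the line along which they close (so a half turn about z gives the same grasp; the last joint's range is limited). The gripper opens to 88 mm and grips with 3 to 60 N. Pads are 19 mm wide; open, the fingers measure 130 mm over their backs; the gripper's body (78 mm by 193 mm) begins 47 mm behind the grasp point.
Start: joints at [-0.959, 0.359, 0.012, 0, -1.224, -0.288], TCP at [0.215, -0.64, 0.227] pointing down, gripper open.
Joint ranges: [-3.07, 3.07], [-1.43, 2.12], [-1.02, 1.25], [-3.03, 1.67], [-3.05, -0], [-3.03, 3.03]. Speed limits (rad/s): [2.39, 2.39, 3.01, 3.14, 3.14, 3.14].

INTERFACE

Orientations are given as [roll, pitch, yaw] about the fixed x, y, z axes, in that order (R = Rz(yaw) Ry(pitch) Rx(roll)).
In Python, from station import arm, cams gives the robot as it stands.
- The arm moves only by the shell command python3 -m handwheel 'ROWS' [FORCE]. ROWS is JSON, a list that holds one entry, the list of rows, each a list of 7 numbers: the shift along the tool's x, y, z normalised to -1 to 1, where 1 is 0.08 m, then the turn, a rotation vector about the tool's x, y, z normalised to -1 to 1, where 1 is 0.5 rad, then the closure in counts, from 0 (fully open) to 255 (shut). In form: [[[x, y, z, wx, wy, wz, hand], ...]]. A call has 1 to 5 rows; each row is the pose to reach, as a shift and turn from the pose commanded when the call began, along the tool's axes at that moment; what a row does not reach only later rows make up. A row lasts 1/8 s, in which the tool goes at most 62.5 mm and 10.7 degrees, less where a joint would pass 70% of its speed; a pose out of reach is approached as far as the arm can. A call with a number of a shift or a turn outside -1 to 1 is refused whole. A call with a gripper value outside its range is refused whole. The fingers move at their own pace and stop on an object; FORCE is the grip in N (left out, the last holds). Time passes only in rows, so rows that repeat a pose let the fingers close. It gives the time, the measured TCP pose, the force, the opening and the grip force at its end, in the units of the state.
- arm.get_state(): the state, without advancing time (a new reading comes with each control period).
- cams.grab_frame(name): name is "scene" or "top"; returns the picture (400x640x3 uint8, blue, green, red); there is no depth.
- cams.camera_info(name): a dict with "camera_matrix" (3x3 intrinsics, pixels), "R" (3x3) and "t" (3): a world point X has camera coordinates R X + t. Camera axes: x right, y down, z forward; pixel columns grow to the right and rows downward; lengths in m; the calibration is good to about 2 mm. A picture is of the moment at which its call begins. camera_info takes no time and is no camera call.
- arm.job_done(): hands the job in; it is judged then, once.
The state is a dict: "t": time; "q": joint angles; "qd": joint speeds; "joint_efforts": joint torques, N m; "eef_pos": TCP position; "ee_rot": TCP orientation; "force": force on the tool from outside, world axes, zero at the start; "moment": the same for the moment, N m; "width": finger opening in m; "gripper_force": force on a finger pad.
Only numpy, scipy, OpenCV 4.12 (cv2) and the standard library are available. Lean on these libraries where they do the work, as an engineer would, in place of code of your own. Each camera call takes 0.05 s, during which the arm holds its last target. There are 200 camera calls.

TASK

Serve the boiled brown egg: take it from the wooden egg board and seat it upright, pointed end down as it stands now, in the bowl of the blue egg cup, setting it in gently rather than dropping it, and let go. The blue cup must stay standing on the counter; leave the white egg in the board and the yellow egg cup where they are.

Things in the scene. Friction and masses are not known exactly. Their poses are not given: they have to be found in the camera images.
- brown_egg: Brown hen's egg, rigid, about 60 g, round about its own z: 44 mm in diameter, 58 mm tall, widest 32 mm above its pointed tip. Stands pointed end down in an end socket of a fixed wooden egg board. Origin at the tip (lowest point), z towards the blunt top. The tip lies about 14 mm below the board's top, the widest part about 18 mm above the board.
- white_egg: White egg, same size, shape and axes, in the other end socket, 120 mm from the brown one; stays there. The board is 72 x 190 mm, its top 22 mm above the counter, with three sockets in a row 60 mm apart, the middle one empty.
- blue_cup: Blue egg cup, loose, 160 g, 50 mm tall; foot 49 mm, rim 50 mm in diameter. Origin: centre of the underside, z up. Bowl: tapered hollow, inner diameter 42 mm at the rim, wall 4 mm, floor 28 mm above the origin. The sloping wall centres the egg: seated pointed end down, its tip is about 31 mm, widest part 63 mm and top 89 mm above the origin (widest part 13 mm above the rim).
- yellow_cup: Yellow egg cup of the same shape and size, empty, loose; origin at the centre of the foot's underside, z up. Stays where it is.
Things that resemble listed ones, but are neither listed nor needed, are in the scene too. Several things look just like the yellow_cup: the one meant starts farthest to the robot's left.

How it is judged:
On the way:
1. the brown egg is lifted out of the board (height (world z) of brown_egg above 0.045 m), for 0.1 s.
At the end, for the whole second after the job is handed in: Brown egg released, at rest in the blue cup's bowl: tip within 12 mm of the cup's axis, 24 to 41 mm above its underside; egg within 0.4 rad of upright, blunt end up; blue cup upright (0.1 rad) on the counter; white egg within 20 mm, yellow cup within 30 mm of its start and upright (horizontal distance between brown_egg and blue_cup below 0.012 m and z of brown_egg in the frame of blue_cup between 0.024 and 0.041 m and angle between brown_egg's own z axis and vertical below 0.4 rad and contact force between brown_egg and blue_cup above 0.1 N and contact force between brown_egg and the fingers below 0.05 N and linear speed of brown_egg below 0.03 m/s and angle between each of blue_cup, yellow_cup's own z axis and vertical below 0.1 rad and height (world z) of blue_cup between -0.01 and 0.01 m and distance of white_egg from where it was at the start of the episode below 0.02 m and distance of yellow_cup from where it was at the start of the episode below 0.03 m); the robot touches nothing.
It fails at once if the brown egg is dropped: it moves faster than 0.8 m/s without being held (a fall of more than 3 cm) (contact force between brown_egg and the fingers below 0.01 N and linear speed of brown_egg above 0.8 m/s).
It fails at once if the white egg is knocked out of its socket (more than 30 mm) (distance of white_egg from where it was at the start of the episode above 0.03 m).
It fails at once if an egg cup is tipped over (angle between any of blue_cup, yellow_cup's own z axis and vertical above 0.7 rad).
It also fails if it takes over 40 s, if anything falls off the work surface, if the arm or the gripper's body presses on something with over 40 N, if the wrist force passes 120 N, or if a joint passes its speed limit or range.

## Working session

There is one attempt and no reset: what is moved stays moved. The work goes in short steps, Python scripts to look and compute and a shell command to move; the robot and the scene stay as the last step left them, time stands still between calls to the robot, and variables do not carry over. Pictures are saved under pics/ and viewed, at most 10 in all, crops included, and the job is handed in when it is done.

```bash
mkdir -p pics; ls
python3 - <<'E'
from station import arm,cams
import cv2
for n in("scene","top"):
    cv2.imwrite(f"pics/{n}0.png",cams.grab_frame(n)); i=cams.camera_info(n); print(n,i["camera_matrix"],i["R"],i["t"])
s=arm.get_state();print(s,arm.grip_point_offset)
E
```

```text
pics
scene [[425.99733973   0.         325.66014864]
 [  0.         425.99733973 197.56585865]
 [  0.           0.           1.        ]] [[ 0.4369118  -0.89914784  0.02532277]
 [-0.43542283 -0.2360457  -0.8687286 ]
 [ 0.78709278  0.36853167 -0.49464065]] [-0.26152993  0.25738506  0.7087107 ]
top [[412.81157097   0.         320.568928  ]
 [  0.         412.81157097 197.83494919]
 [  0.           0.           1.        ]] [[ 5.03044208e-03 -9.99345046e-01 -3.58353652e-02]
 [-9.91965131e-01 -4.56763225e-04 -1.26510754e-01]
 [ 1.26411527e-01  3.61838377e-02 -9.91317737e-01]] [0.01261202 0.5492509  0.91808705]
{'t': 0.1, 'q': array([-9.58902870e-01,  3.59327967e-01,  1.11541244e-02, -3.13585472e-04,
       -1.22411910e+00, -2.88112009e-01]), 'qd': array([ 6.72889852e-05, -1.72876954e-03,  1.80383130e-03,  2.03897753e-03,
       -6.36508694e-04,  1.94589326e-03]), 'joint_efforts': array([-8.71877110e-04, -5.84163952e+01,  2.93753922e+01,  7.01546296e+00,
        1.01958291e-02, -6.66019355e-05]), 'eef_pos': array([ 0.21459404, -0.63951118,  0.22570885]), 'ee_rot': array([ 3.14007395e+00, -1.42637847e-04, -2.81791787e+00]), 'force': array([-0.01780123,  0.32187389,  0.61666656]), 'moment': array([ 0.01997226, -0.03048222, -0.04740207]), 'gripper_force': 0.0, 'width': 0.0878113291296665} 0.0188
```

View pics/scene0.png

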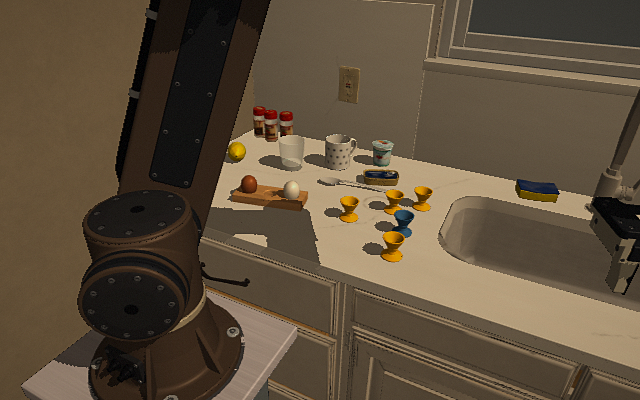

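View pics/top0.png

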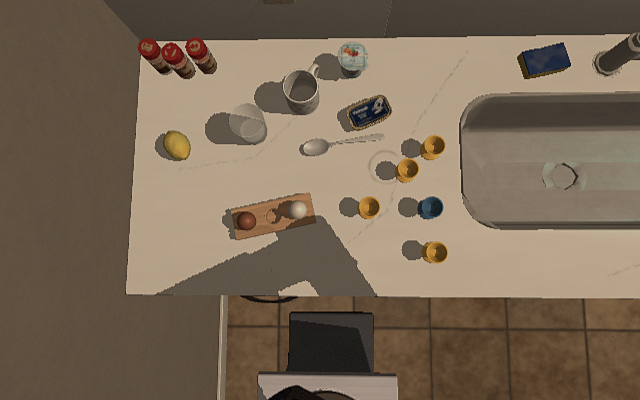

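Candidates. Brown egg: only the brown one at top (246,220) / scene (249,184); the white egg at (297,210) and the lemon at (177,145) are ruled out. Target cup: only the blue one at top (430,207) / scene (403,222). The four yellow cups at top (369,207), (407,170), (433,147) and (436,252) are not it. The blue tin and sponge are not cups. The yellow cup meant is the leftmost, at (369,207).

```bash
cat > h.py <<'E'
from station import arm,cams
import cv2,numpy as np
R={'brown':((0,90,30),(14,255,170)),'blue':((95,110,30),(115,255,255)),'yel':((15,140,80),(28,255,255)),'white':((10,0,120),(40,60,255))}
def blobs(img,c,roi,amin=40):
    x0,y0,x1,y1=roi
    m=cv2.inRange(cv2.cvtColor(img,cv2.COLOR_BGR2HSV),*R[c])
    k=np.zeros_like(m);k[y0:y1,x0:x1]=255
    m&=k
    n,l,s,ce=cv2.connectedComponentsWithStats(m)
    return [(s[i],ce[i].round(1)) for i in range(1,n) if s[i,4]>amin]
def P(n):
    i=cams.camera_info(n);return i["camera_matrix"]@np.c_[i["R"],i["t"]]
def ray(n,uv,z):
    i=cams.camera_info(n);d=i["R"].T@np.linalg.solve(i["camera_matrix"],[*uv,1]);c=-i["R"].T@i["t"]
    return c+d*(z-c[2])/d[2]
def tri(a,b):
    X=cv2.triangulatePoints(P("top"),P("scene"),np.array(a,float),np.array(b,float))[:,0];return X[:3]/X[3]
E
python3 - <<'E'
from h import *
t=cv2.imread("pics/top0.png");s=cv2.imread("pics/scene0.png")
for c,rt,rs in(("brown",(225,190,265,245),(235,170,262,200)),("blue",(410,185,450,230),(385,205,420,240)),("yel",(340,130,460,270),(330,180,440,265))):
    for n,b in(("top",blobs(t,c,rt)),("scene",blobs(s,c,rs))):
        for st,ce in b: print(c,n,st,ce,ray(n,ce,.035).round(3))
a=cv2.resize(t[180:250,220:320],None,fx=6,fy=6,interpolation=2);b=cv2.resize(t[180:270,350:450],None,fx=4,fy=4,interpolation=2)
o=np.zeros((420,800,3),np.uint8);o[:,:600]=a;o=o[:,:600]
c=np.zeros((560,600,3),np.uint8);c[:280,:400]=cv2.resize(a,(400,280));c[280:,:400]=cv2.resize(b,(400,280));
cv2.imwrite("pics/crop0.png",c)
E
```

```text
brown top [231 202  34  38 969] [249.  220.8] [0.496 0.179 0.035]
brown scene [235 175  26  25 341] [247.2 187.4] [0.486 0.18  0.035]
blue scene [392 210  22  27 331] [403.5 221.8] [ 0.521 -0.243  0.035]
yel top [420 135  26  25 393] [431.3 147.1] [ 0.668 -0.243  0.035]
yel top [395 158  24  24 381] [405.6 169.7] [ 0.615 -0.182  0.035]
yel top [358 197  22  22 344] [367.9 207.1] [ 0.528 -0.095  0.035]
yel top [422 242  26  21 389] [433.5 251.6] [ 0.427 -0.241  0.035]
yel scene [369 180  29   6 132] [383.5 182. ] [ 0.693 -0.133  0.035]
yel scene [412 186  21  26 300] [422.5 198.2] [ 0.655 -0.253  0.035]
yel scene [384 189  21  26 279] [393.6 200.5] [ 0.607 -0.19   0.035]
yel scene [340 196  20  27 350] [349.3 208.5] [ 0.516 -0.105  0.035]
yel scene [381 231  24  31 469] [392.9 245.8] [ 0.416 -0.25   0.035]
```

View pics/crop0.png

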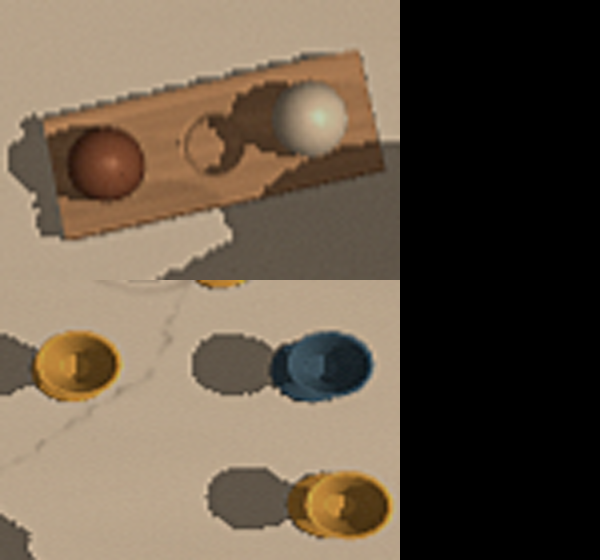

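The crop shows the brown egg in the left socket at top (246.5,220.8), with the white egg at the other end of the board. The blue cup's rim is centred near (432,207), with a yellow cup below it and another to its left.

Run:
```python
from h import *
t=cv2.imread("pics/top0.png");s=cv2.imread("pics/scene0.png")
hs=cv2.cvtColor(t,cv2.COLOR_BGR2HSV); print(hs[220,246],hs[229,250],hs[207,430],hs[207,438],hs[200,260],hs[212,424],hs[207,410])
hh=cv2.cvtColor(s,cv2.COLOR_BGR2HSV);print(hh[184,249],hh[195,249])
def cc(img,lo,hi,roi):
    x0,y0,x1,y1=roi;m=cv2.inRange(cv2.cvtColor(img[y0:y1,x0:x1],cv2.COLOR_BGR2HSV),lo,hi)
    c=max(cv2.findContours(m,0,1)[0],key=cv2.contourArea);h=cv2.convexHull(c)
    M=cv2.moments(h);print(cv2.boundingRect(c),cv2.contourArea(c),cv2.fitEllipse(h));return np.array([M['m10']/M['m00']+x0,M['m01']/M['m00']+y0])
et=cc(t,(0,120,30),(9,255,255),(225,195,270,245));es=cc(s,(0,120,20),(9,255,255),(235,170,262,200))
bt=cc(t,(95,100,20),(125,255,255),(410,185,450,230));bs=cc(s,(95,100,20),(125,255,255),(385,205,420,240))
print(et,es,tri(et,es),ray("top",et,.04),ray("scene",es,.045));print(bt,bs,tri(bt,bs),ray("top",bt,.03),ray("scene",bs,.03))
w=cc(t,(8,0,110),(30,90,255),(285,198,308,220));print(w,ray("top",w,.04))
```

```text
[ 10 146 147] [ 13 147  87] [99 84 97] [98 98 39] [ 16  61 185] [99 78 92] [17 62 95]
[ 10 215 126] [ 14 181 156]
(13, 18, 8, 6) 10.5 ((16.765016555786133, 20.67278289794922), (3.4225451946258545, 8.323765754699707), 58.2221565246582)Traceback (most recent call last):
  File "<stdin>", line 9, in <module>
  File "<stdin>", line 8, in cc
cv2.error: OpenCV(4.12.0) /io/opencv/modules/imgproc/src/shapedescr.cpp:361: error: (-201:Incorrect size of input array) There should be at least 5 points to fit the ellipse in function 'fitEllipseNoDirect'
```

Run:
```python
from h import *
t=cv2.imread("pics/top0.png");s=cv2.imread("pics/scene0.png")
def cc(img,lo,hi,roi):
    x0,y0,x1,y1=roi;m=cv2.inRange(cv2.cvtColor(img[y0:y1,x0:x1],cv2.COLOR_BGR2HSV),lo,hi)
    c=max(cv2.findContours(m,0,1)[0],key=cv2.contourArea);h=cv2.convexHull(c)
    M=cv2.moments(h);print(cv2.boundingRect(c),cv2.contourArea(c));return np.array([M['m10']/M['m00']+x0,M['m01']/M['m00']+y0])
et=cc(t,(0,90,20),(11,255,255),(225,195,270,245));es=cc(s,(0,90,20),(12,255,255),(235,170,262,200))
bt=cc(t,(90,60,15),(115,255,255),(410,185,450,230));bs=cc(s,(90,60,15),(115,255,255),(385,205,420,240))
print(et,es,tri(et,es),ray("top",et,.04),ray("scene",es,.045));print(bt,bs,tri(bt,bs),ray("top",bt,.03),ray("scene",bs,.03))
w=cc(t,(8,0,110),(30,90,255),(285,198,308,220));print(w,ray("top",w,.04))
z=[cv2.resize(i[y0:y0+40,x0:x0+40],(240,240),interpolation=0) for i,x0,y0 in((t,228,200),(t,412,188),(s,230,165),(s,384,202))]
cv2.imwrite("pics/z.png",np.vstack([np.hstack(z[:2]),np.hstack(z[2:])]))
```

```text
(12, 17, 19, 18) 247.5
(6, 5, 16, 19) 214.0
(8, 12, 25, 22) 389.5
(7, 5, 22, 27) 323.5
[245.96776273 220.56028369] [248.44128373 184.44930708] [0.49669684 0.18445128 0.03804974] [0.49591288 0.18507966 0.04      ] [0.4864457  0.17537989 0.045     ]
[430.00496278 207.62117452] [402.89642185 222.4       ] [ 0.52809182 -0.2385038   0.02755203] [ 0.52736446 -0.23686629  0.03      ] [ 0.52512385 -0.24025623  0.03      ]
(6, 2, 16, 19) 190.5
[298.47678275 209.18822554] [0.52231868 0.06451736 0.04      ]
```

View pics/z.png

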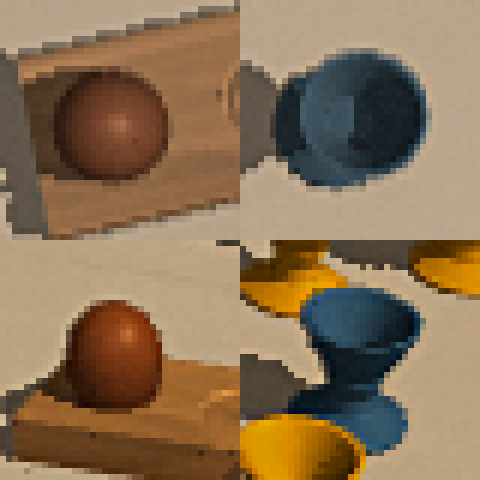

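```bash
python3 - <<'E'
from h import *
print(ray("top",(432.8,206.7),.05),ray("scene",(404.2,215.3),.05),tri((432.8,206.7),(404.2,215.3)))
E
for i in 1; do
python3 -m handwheel '[[[-0.5,0.5,0,0,0,0,0],[-1,1,0,0,0,0,0],[-1,1,0,0,0,0,0]]]' 10
python3 -m handwheel '[[[-0.5,0.5,0,0,0,0,0],[-1,1,0,0,0,0,0],[-1,1,0,0,0,0,0]]]'
python3 -m handwheel '[[[-0.5,0.5,0,0,0,0,0],[-1,1,0,0,0,0,0],[-1,1,0,0,0,0,0]]]'
done
```

```text
[ 0.52737414 -0.23858541  0.05      ] [ 0.52552712 -0.24094809  0.05      ] [ 0.527873   -0.23971354  0.04819925]
t: 0.48
eef_pos: [0.2664, -0.5359, 0.2269]
ee_rot: [3.141, 0.001, -2.815]
force: [0.7, -1.2, -0.4]
width: 0.0876
gripper_force: 0.0
t: 0.85
eef_pos: [0.3167, -0.4352, 0.2269]
ee_rot: [-3.141, 0.001, -2.814]
force: [0.6, -0.0, 0.1]
width: 0.0874
gripper_force: 0.0
t: 1.23
eef_pos: [0.3672, -0.3344, 0.2267]
ee_rot: [-3.141, 0.0, -2.814]
force: [0.0, -0.9, 0.4]
width: 0.0873
gripper_force: 0.0
```

```bash
python3 -m handwheel '[[[-0.5,0.5,0,0,0,0,0],[-1,1,0,0,0,0,0],[-1,1,0,0,0,0,0]]]' >/dev/null
python3 -m handwheel '[[[-0.5,0.5,0,0,0,0,0],[-1,1,0,0,0,0,0],[-1,1,0,0,0,0,0]]]' >/dev/null
python3 -m handwheel '[[[-0.5,0.5,0,0,0,0,0],[-1,1,0,0,0,0,0],[-1,1,0,0,0,0,0]]]' >/dev/null
python3 -m handwheel '[[[-0.3,0.5,0,0,0,0,0],[-0.6,1,0,0,0,0,0],[-0.6,1,0,0,0,0,0]]]' >/dev/null
python3 -m handwheel '[[[0,0.5,0,0,0,0,0],[0,1,0,0,0,0,0],[0,1,0,0,0,0,0]]]'
cat >> h.py <<'E'
from scipy.spatial.transform import Rotation as Ro
def go(x,y,z):
    s=arm.get_state();r=Ro.from_euler('xyz',s["ee_rot"])
    tgt=Ro.from_euler('xyz',[np.pi,0,s["ee_rot"][2]])
    print(s["eef_pos"].round(4),s["ee_rot"].round(4),"rows",(r.inv().apply(np.array([x,y,z])-s["eef_pos"])/.08).round(3),"turn",((r.inv()*tgt).as_rotvec()/.5).round(3))
E
python3 -c "
from h import *
go(.496,.1845,.12)
cv2.imwrite('pics/a.png',np.hstack([cams.grab_frame('top')[130:330,180:380],cams.grab_frame('scene')[100:300,180:380]]).repeat(2,0).repeat(2,1)[:, :])"
```

```text
t: 3.1
eef_pos: [0.5114, 0.1342, 0.2265]
ee_rot: [-3.141, -0.0, -2.817]
force: [-0.7, -0.4, 0.4]
width: 0.0877
gripper_force: 0.0
[0.5114 0.1342 0.2265] [-3.1415e+00 -3.0000e-04 -2.8172e+00] rows [-0.018  0.657  1.332] turn [-0.    -0.001  0.   ]
```

View pics/a.png

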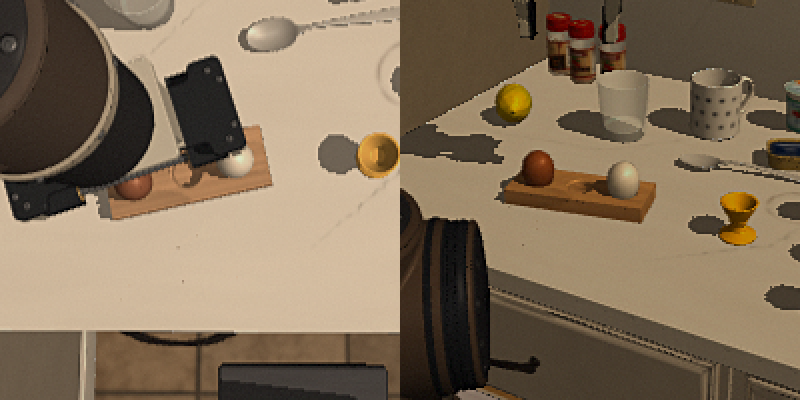

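The gripper hangs above the board in the top view and the eggs are undisturbed (brown at crop (538,168) in the scene view). Next I centre over the egg and lower.

```bash
python3 -m handwheel '[[[-0.02,0.66,0.3,0,0,0,0],[-0.02,0.66,1,0,0,0,0],[-0.02,0.66,1,0,0,0,0]]]'
python3 -c "
from h import *
go(.496,.1845,.029)
cv2.imwrite('pics/b.png',np.hstack([cams.grab_frame('top')[150:290,180:320],cams.grab_frame('scene')[110:250,180:320]]).repeat(2,0).repeat(2,1)[:, :])"
```

```text
t: 3.58
eef_pos: [0.4943, 0.1823, 0.1433]
ee_rot: [-3.139, -0.008, -2.819]
force: [0.3, -0.7, 1.3]
width: 0.0875
gripper_force: 0.0
[0.4943 0.1823 0.1433] [-3.139  -0.0079 -2.8194] rows [-0.04   0.023  1.428] turn [-0.005 -0.016  0.   ]
```

View pics/b.png

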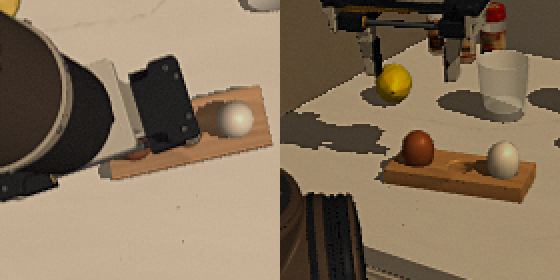

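The gripper is over the brown egg, with the fingers either side of it along the row in the scene view (tips about (375,70) and (455,75); egg at (418,148)).

```bash
python3 -m handwheel '[[[0,0,0.3,0,0,0,0],[0,0,0.6,0,0,0,0],[0,0,0.8,0,0,0,0],[0,0,0.8,0,0,0,0],[0,0,0.8,0,0,0,0]]]'
python3 -c "
from h import *
go(.496,.1845,.029)"
```

```text
t: 4.3
eef_pos: [0.4977, 0.1856, 0.0845]
ee_rot: [3.141, 0.003, -2.818]
force: [-0.0, 0.7, 0.3]
width: 0.088
gripper_force: 0.0
[0.4977 0.1856 0.0845] [ 3.1410e+00  2.7000e-03 -2.8182e+00] rows [ 0.027 -0.007  0.694] turn [0.001 0.005 0.   ]
```

```bash
python3 -m handwheel '[[[0.02,0,0.25,0,0,0,0],[0.02,0,0.5,0,0,0,0],[0.02,0,0.7,0,0,0,0],[0.02,0,0.7,0,0,0,0],[0.02,0,0.7,0,0,0,0]]]'
python3 -c "
from h import *
go(.496,.1845,.029)"
```

```text
t: 4.92
eef_pos: [0.4957, 0.1854, 0.0279]
ee_rot: [3.141, 0.002, -2.818]
force: [0.2, 0.3, -0.2]
width: 0.0876
gripper_force: 0.0
[0.4957 0.1854 0.0279] [ 3.1411e+00  1.8000e-03 -2.8175e+00] rows [ 0.    -0.012 -0.014] turn [0.001 0.004 0.   ]
```

```bash
python3 -m handwheel '[[[0,0,0,0,0,0,100],[0,0,0,0,0,0,120],[0,0,0,0,0,0,140],[0,0,0,0,0,0,160],[0,0,0,0,0,0,180]]]' 10
python3 -m handwheel '[[[0,0,0,0,0,0,200],[0,0,0,0,0,0,200],[0,0,0,0,0,0,200]]]'
```

```text
t: 5.55
eef_pos: [0.4949, 0.1848, 0.0266]
ee_rot: [-3.141, -0.0, -2.818]
force: [2.4, -4.3, 1.9]
width: 0.0431
gripper_force: 6.3
t: 5.92
eef_pos: [0.4949, 0.1847, 0.0266]
ee_rot: [-3.141, -0.0, -2.818]
force: [0.2, -3.7, 1.0]
width: 0.0429
gripper_force: 10.0
```

```bash
python3 -m handwheel '[[[0,0,-0.15,0,0,0,200],[0,0,-0.4,0,0,0,200],[0,0,-0.7,0,0,0,200],[0,0,-1,0,0,0,200],[0,0,-1,0,0,0,200]]]'
python3 -m handwheel '[[[0,0,-0.3,0,0,0,200],[0,0,-0.6,0,0,0,200],[0,0,-0.6,0,0,0,200]]]'
python3 -c "
from h import *
go(.527,-.24,.16)
cv2.imwrite('pics/c.png',np.hstack([cams.grab_frame('top')[150:290,180:320],cams.grab_frame('scene')[110:250,180:320]]).repeat(2,0).repeat(2,1)[:, :])"
```

```text
t: 6.55
eef_pos: [0.496, 0.1861, 0.1092]
ee_rot: [3.14, 0.004, -2.817]
force: [1.1, -0.1, -0.5]
width: 0.0429
gripper_force: 10.0
t: 6.92
eef_pos: [0.4955, 0.1856, 0.1561]
ee_rot: [3.14, 0.003, -2.817]
force: [-0.2, 1.1, -0.9]
width: 0.043
gripper_force: 10.0
[0.4955 0.1856 0.1561] [ 3.1404e+00  2.9000e-03 -2.8175e+00] rows [ 1.321 -5.169 -0.059] turn [0.002 0.006 0.   ]
```

View pics/c.png

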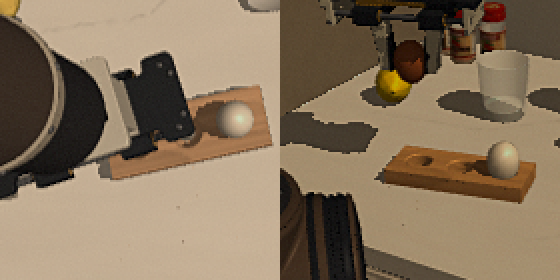

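The egg is held upright (scene crop (408,60)), its socket is empty and the white egg is still in place. Next I carry it to the cup.

```bash
python3 -m handwheel '[[[0.05,-0.2,0,0,0,0,200],[0.15,-0.6,0,0,0,0,200],[0.26,-1,0,0,0,0,200]]]' >/dev/null
python3 -m handwheel '[[[0.1,-0.4,0,0,0,0,200],[0.2,-0.8,0,0,0,0,200],[0.26,-1,0,0,0,0,200]]]' >/dev/null
python3 -m handwheel '[[[0.1,-0.4,0,0,0,0,200],[0.2,-0.8,0,0,0,0,200],[0.26,-1,0,0,0,0,200]]]' >/dev/null
python3 -m handwheel '[[[0.1,-0.4,0,0,0,0,200],[0.2,-0.8,0,0,0,0,200],[0.26,-1,0,0,0,0,200]]]' >/dev/null
python3 -m handwheel '[[[0.1,-0.4,0,0,0,0,200],[0.2,-0.7,0,0,0,0,200],[0.26,-0.9,0,0,0,0,200],[0.26,-1,0,0,0,0,200],[0.26,-1,0,0,0,0,200]]]'
python3 -c "
from h import *
go(.527,-.24,.12)"
```

```text
t: 9.15
eef_pos: [0.5237, -0.2273, 0.1544]
ee_rot: [3.141, -0.0, -2.818]
force: [0.5, -0.1, -0.7]
width: 0.0431
gripper_force: 10.0
[ 0.5237 -0.2273  0.1544] [ 3.1414e+00 -1.0000e-04 -2.8182e+00] rows [ 0.011 -0.163  0.43 ] turn [ 0. -0. -0.]
```

```bash
python3 -m handwheel '[[[0.01,-0.16,0,0,0,0,200],[0.01,-0.16,0.2,0,0,0,200],[0.01,-0.16,0.5,0,0,0,200],[0.01,-0.16,0.65,0,0,0,200],[0.01,-0.16,0.65,0,0,0,200]]]'
python3 -c "
from h import *
go(.527,-.24,.0525)
t,s=cams.grab_frame('top'),cams.grab_frame('scene');cv2.imwrite('pics/d_t.png',t);cv2.imwrite('pics/d_s.png',s)
for c in ((.527,-.24,.05),(.527,-.24,.11)):
  for n in('top','scene'):
    p=P(n)@np.r_[c,1];print(n,c,p[:2]/p[2])
cv2.imwrite('pics/d.png',np.hstack([cv2.resize(t[155:255,370:470],(400,400)),cv2.resize(s[160:260,350:450],(400,400))]))"
```

```text
t: 9.78
eef_pos: [0.5261, -0.2395, 0.1013]
ee_rot: [3.141, -0.002, -2.818]
force: [0.3, -0.2, -1.2]
width: 0.0429
gripper_force: 10.0
[ 0.5261 -0.2395  0.1013] [ 3.1405e+00 -2.3000e-03 -2.8176e+00] rows [-0.01  -0.01   0.609] turn [ 0.002 -0.005 -0.   ]
top (0.527, -0.24, 0.05) [433.44099315 206.86660004]
scene (0.527, -0.24, 0.05) [403.99461522 214.90874704]
top (0.527, -0.24, 0.11) [440.16081456 203.87192718]
scene (0.527, -0.24, 0.11) [407.02534892 192.79092414]
```

View pics/d.png

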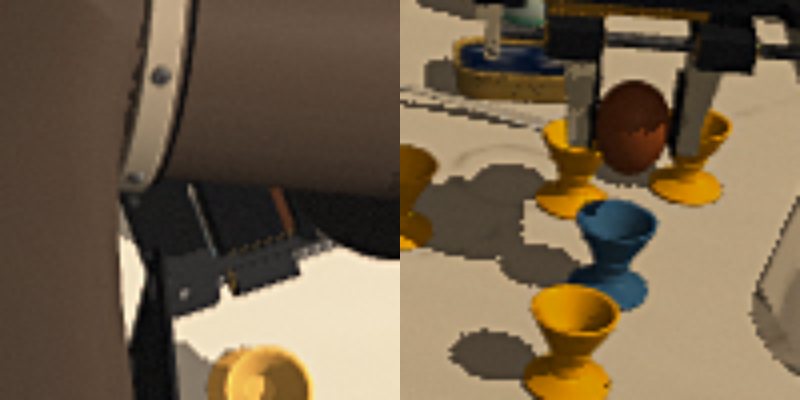

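The egg is upright over the blue cup: its centre is at scene x≈408 and the rim centre at 404, where I expected 407 against 404, so it is aligned to about 2 mm. Lowering with a 1 mm correction.

```bash
python3 -m handwheel '[[[0,0.01,0.1,0,0,0,200],[0,0.01,0.2,0,0,0,200],[0,0.01,0.3,0,0,0,200],[0,0.01,0.4,0,0,0,200],[0,0.01,0.4,0,0,0,200]]]'
python3 -c "
from h import *
go(.5262,-.2388,.0525)
s=cams.grab_frame('scene')
cv2.imwrite('pics/e.png',cv2.resize(s[160:260,350:450],(500,500)))"
```

```text
t: 10.5
eef_pos: [0.526, -0.239, 0.0696]
ee_rot: [3.141, -0.001, -2.818]
force: [0.2, 0.3, -1.7]
width: 0.0431
gripper_force: 10.0
[ 0.526  -0.239   0.0696] [ 3.1408e+00 -1.4000e-03 -2.8179e+00] rows [-0.003  0.001  0.214] turn [ 0.001 -0.003 -0.   ]
```

View pics/e.png

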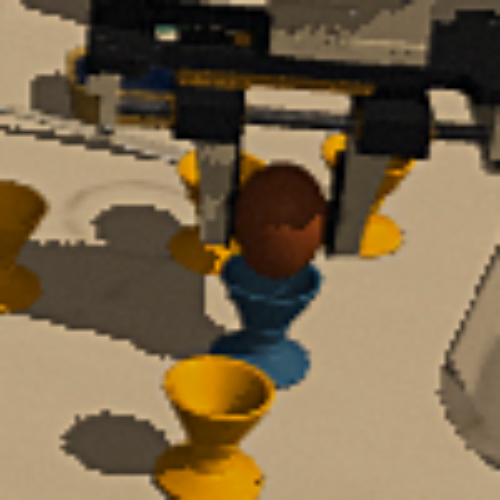

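The egg's tip is entering the bowl, with its centre at crop x 282 against about 278 expected from the cup's axis, so it is off by about 1 mm. Lowering the rest of the way.

```bash
python3 -m handwheel '[[[0,0.01,0.05,0,0,0,200],[0,0.01,0.1,0,0,0,200],[0,0.01,0.15,0,0,0,200],[0,0.01,0.18,0,0,0,200],[0,0.01,0.18,0,0,0,200]]]'
python3 -m handwheel '[[[0,0,0.01,0,0,0,200],[0,0,0.02,0,0,0,200],[0,0,0.02,0,0,0,200]]]'
```

```text
t: 11.18
eef_pos: [0.5262, -0.2383, 0.0559]
ee_rot: [3.141, -0.0, -2.818]
force: [-0.1, 0.1, -0.3]
width: 0.0428
gripper_force: 10.0
t: 11.55
eef_pos: [0.5263, -0.2383, 0.0546]
ee_rot: [3.142, 0.0, -2.818]
force: [0.3, -0.2, 0.8]
width: 0.0429
gripper_force: 10.0
```

```bash
python3 -m handwheel '[[[0,0,0.01,0,0,0,200],[0,0,0.025,0,0,0,200],[0,0,0.025,0,0,0,200]]]'
python3 -m handwheel '[[[0,0,0.01,0,0,0,200],[0,0,0.01,0,0,0,200],[0,0,0.01,0,0,0,200]]]'
```

```text
t: 11.92
eef_pos: [0.5263, -0.2383, 0.0524]
ee_rot: [3.141, -0.0, -2.818]
force: [0.2, -0.2, -0.5]
width: 0.043
gripper_force: 10.0
t: 12.3
eef_pos: [0.5263, -0.2383, 0.0517]
ee_rot: [3.142, -0.0, -2.818]
force: [0.6, -0.0, -1.3]
width: 0.0426
gripper_force: 10.0
```

```bash
python3 -m handwheel '[[[0,0,0,0,0,0,125],[0,0,0,0,0,0,118],[0,0,0,0,0,0,110],[0,0,0,0,0,0,95],[0,0,0,0,0,0,80]]]'
python3 -m handwheel '[[[0,0,0,0,0,0,50],[0,0,0,0,0,0,50],[0,0,-0.1,0,0,0,50],[0,0,-0.3,0,0,0,50],[0,0,-0.6,0,0,0,50]]]'
python3 -m handwheel '[[[0,0,-0.4,0,0,0,50],[0,0,-0.8,0,0,0,50],[0,0,-1,0,0,0,50],[0,0,-1,0,0,0,50]]]'
python3 -c "
from h import *
s=cams.grab_frame('scene')
t=cams.grab_frame('top')
cv2.imwrite('pics/f.png',np.hstack([cv2.resize(t[155:255,350:450],(400,400)),cv2.resize(s[160:260,350:450],(400,400))]))"
```

```text
t: 12.92
eef_pos: [0.5264, -0.2383, 0.0518]
ee_rot: [-3.142, 0.0, -2.818]
force: [-0.8, 0.3, 0.3]
width: 0.0584
gripper_force: 0.0
t: 13.55
eef_pos: [0.5262, -0.2383, 0.1009]
ee_rot: [3.141, -0.0, -2.818]
force: [0.2, -0.2, 0.7]
width: 0.0707
gripper_force: 0.0
t: 14.05
eef_pos: [0.527, -0.2384, 0.1813]
ee_rot: [-3.14, 0.003, -2.818]
force: [0.1, -0.3, -0.9]
width: 0.0701
gripper_force: 0.0
```

View pics/f.png

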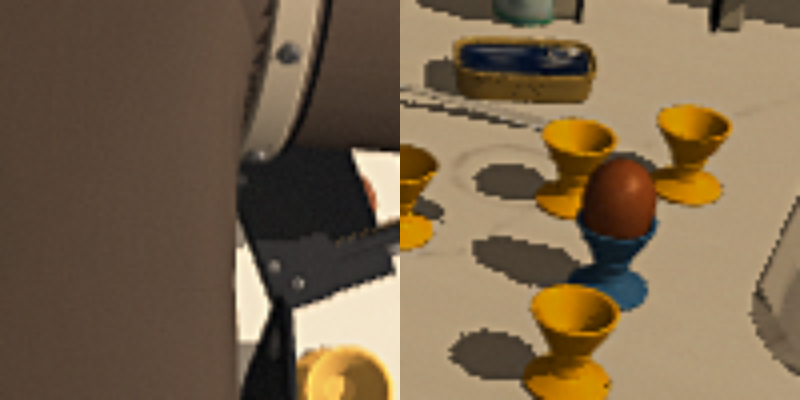

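The egg stands upright in the blue cup (scene crop (620,200)), the fingers are clear of it and the cups have not moved. Handing in.

```bash
python3 -c "
from station import arm
print(arm.job_done())"
```

```text
the job is handed in; nothing more can be done
None
```

The brown egg is seated upright, pointed end down, in the blue egg cup and released, with no contact from the gripper; the job is handed in at about 14 s, and no verdict was shown.

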